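Strip the draw die into its service nests

TASK

Strip the small draw die for cleaning: take the four stacked parts off its shoe and set each down, upright and fully home, in its own plastic nest: the steel ejector in the blue socket block, the bronze draw ring on the green nest, the black blank holder on the black nest and the red buffer ring on the brown nest. Keep every part upright all the way, and let go of everything at the end.

Things in the scene. Friction and masses are not known exactly. Their poses are not given: they have to be found in the camera images.
- die_shoe: Fixed dark steel plate 104 x 92 x 14 mm (x, y, z) with a stepped bright punch standing up in its centre: a collar of diameter 41 mm up to 12 mm above the plate, then a punch of diameter 28 mm that tapers to 18 mm at its top, 46 mm above the plate. The four parts are stacked over it. Origin: centre of the plate's underside, z up.
- ejector: Loose bright steel turned part, 40 mm high, top of the stack, 0.11 kg: a spigot of diameter 20 mm from 0 to 10 mm (foot chamfered to 16 mm), a flange of diameter 34 mm from 10 to 18 mm, a cylindrical grip head of diameter 22 mm from 18 to 40 mm. Origin: centre of the spigot's lower end, z along its axis, up. In the stack the spigot hangs in the draw ring and the flange lies on the draw ring's top.
- draw_ring: Loose bronze ring, outer diameter 46 mm, bore 28 mm, 22 mm high, 0.16 kg, second from the top. Origin: centre of its underside, z along its axis, up. It lies flat on the blank holder; the last 6 mm of the punch reach into its bore.
- blank_holder: Loose black steel ring, outer diameter 56 mm, bore 34 mm, 20 mm high, 0.22 kg, third from the top. Origin: centre of its underside, z along its axis, up. It stands round the punch and lies flat on the buffer ring.
- buffer_ring: Loose dark red hard plastic ring, outer diameter 66 mm, bore 46 mm, 20 mm high, 0.06 kg, at the bottom of the stack. Origin: centre of its underside, z along its axis, up. It stands round the punch's collar and lies flat on the shoe's plate.
- ejector_nest: Fixed blue plastic block 60 x 60 x 26 mm with one round socket in the middle of its top, diameter 28 mm, 14 mm deep, mouth chamfered by 4 mm: the nest for the ejector, whose spigot goes into the socket until the flange lies on the block's top, so that the ejector's origin ends 16 mm above this origin. Origin: centre of the block's underside, z up.
- draw_nest: Fixed round green plastic nest: base of diameter 74 mm, 12 mm thick, with a tapered pilot in its centre that is 23 mm in diameter for its lowest 6 mm and 9 mm at its top, 34 mm above the worktop. Nest for the bronze draw ring, which goes over the pilot until it lies flat on the base, its origin 12 mm above this origin. Origin: centre of the base's underside, z up.
- holder_nest: Fixed round black plastic nest: base of diameter 82 mm, 12 mm thick, with a tapered pilot in its centre that is 28 mm in diameter for its lowest 6 mm and 12 mm at its top, 34 mm above the worktop. Nest for the black blank holder, which goes over the pilot until it lies flat on the base, its origin 12 mm above this origin. Origin: centre of the base's underside, z up.
- buffer_nest: Fixed round brown plastic nest: base of diameter 84 mm, 12 mm thick, with a tapered pilot in its centre that is 40 mm in diameter for its lowest 6 mm and 22 mm at its top, 34 mm above the worktop. Nest for the red buffer ring, which goes over the pilot until it lies flat on the base, its origin 12 mm above this origin. Origin: centre of the base's underside, z up.
- clamped_cup (a point): Centre of the front face of the round part, diameter 68 mm, axis level along x, that the three-jaw chuck of the fixed rotary axis holds out towards the robot, 168 mm above the worktop; from here it runs away from the robot, and the chuck behind it is about 170 mm wide and 246 mm high. It is in the way of a hand that crosses behind this point below about 0.25 m, and takes no part in the job. It stands in the same place each time.
Not all that is in view belongs to the job. Of the things that look like the draw_ring, the middle-sized one is meant.

How it is judged:
By the outcome, as a careful person would: the job done as asked, in the order asked, and still so for the second after the job is handed in, with the robot touching nothing.
It also fails if it takes over 102 s, if anything falls off the work surface, if the arm or the gripper's body presses on something with over 40 N, if the wrist force passes 120 N, or if a joint passes its speed limit or range.

ROBOT

A 6-joint arm with a two-finger parallel gripper is mounted at the origin on a cart in front of the work surface, level with it; the furniture and walls round the work are solid. World frame = base frame: x ahead of the robot, y to its left, z up, the work surface at z = 0. Lengths are in m, angles in rad, forces in N, time in s.
With the tool pointing down it reaches from about 0.275 to 1 m from the base axis. Payload 8.4 kg.
Tool frame: the origin (TCP) lies on the centre line of the jaws, within the pads' length; the fingertips stand 17 mm ahead of it and the grasp point (between the pads) lies 2 mm behind it (bot.tcp_to_tips is the y of the fingertips in the tool frame, in m); y points along the fingers, z is the direction in which the jaws open and shut, and the axes are right-handed (so a half turn about y gives the same grasp; the last joint's range is limited). The gripper opens to 85 mm and grips with 20 to 120 N. Pads are 22 mm wide; open, the fingers measure 114 mm over their backs; the gripper's body (76 mm by 85 mm) begins 54 mm behind the grasp point. The pads swing forward as they close: fully open they stand 13 mm farther back than shut.
Start: joints at [1.219, 0.353, 1.633, -0, 1.155, -0.002], TCP at [0.214, 0.587, 0.248] pointing down, gripper open.
Joint ranges: [-2.63, 2.63], [-0.92, 2.1], [0.06, 2.66], [-1.3, 4.44], [0, 2.69], [-3.02, 3.02]. Speed limits (rad/s): [2.22, 2.22, 2.79, 3.14, 3.14, 3.14].

INTERFACE

Orientations are given as a unit quaternion [x, y, z, w].
In Python, from workcell import bot, hand, kinematics, get_obs, vision, hand_in gives the robot as it stands. The module is installed in compiled form; this text tells all that it offers. Calls block until the motion is done:
- bot.reach(position, orientation): joint-space move of the TCP to a pose.
- bot.servo_line(position, ori=None, velocity=0.15): straight line of the TCP; ori=None keeps the orientation; velocity is the mean speed in m/s.
- bot.goto_joints(angles): joint-space move.
- hand.move_gripper(opening, strength=None): finger opening in m; strength is the grip in N (None keeps the last); returns when the fingers have stopped.
- bot.dwell(seconds).
- kinematics.solve_ik(position, orientation): joint angles nearest the present ones, or None.
- get_obs(): the state.
- vision.read_camera(name): name is "scene" or "top" or "wrist"; returns a dict with "frame" (420x560x3 uint8, red, green, blue), "intrinsics" (3x3 intrinsics, pixels), "view" (4x4, takes a point from world to camera coordinates). Camera axes: x right, y down, z forward; pixel columns grow to the right and rows downward; lengths in m; the calibration is good to about 2 mm. The wrist camera is an equidistant fisheye: a pixel r from the principal point sees the ray r / f radians off the axis. A picture is of the moment at which its call begins. There is no depth.
A pose or a line that the arm cannot do raises bot.IKError and nothing moves.
- hand_in(): hands the job in, once; it reports no verdict.
The state is a dict: "time_s": time; "joint_pos": joint angles; "joint_vel": joint speeds; "joint_efforts": joint torques, N m; "position": TCP position; "orientation": TCP orientation; "wrist_force": force on the tool from outside, world axes, zero at the start; "ft_torque": the same for the moment, N m; "gripper_width": finger opening in m.
Only numpy, scipy, OpenCV 4.12 (cv2) and the standard library are available. Lean on these libraries where they do the work, as an engineer would, in place of code of your own. Each camera call takes 0.05 s, during which the arm holds its last target.

## Working session

There is one attempt and no reset: what is moved stays moved. The work goes in short steps, each a Python script; the robot and the scene stay as the last script left them, time stands still between calls to the robot, and variables do not carry over. Pictures are saved under pics/ and viewed, and the job is handed in when it is done.

```bash
mkdir -p pics; python3 - <<'E'
from workcell import bot,vision,get_obs
import cv2,numpy as np
o=get_obs();print(o)
for n in["scene","top","wrist"]:
    r=vision.read_camera(n);cv2.imwrite(f"pics/{n}0.png",r["frame"][:,:,::-1]);np.savez(f"pics/{n}0.npz",**r)
    print(n,r["intrinsics"].tolist(),np.round(r["view"],4).tolist())
print(bot.tcp_to_tips)
E
```

```text
{'time_s': 0.0, 'joint_pos': array([ 1.21864783e+00,  3.53622109e-01,  1.63416869e+00, -1.32680261e-05,
        1.15519143e+00, -2.40712008e-03]), 'joint_vel': array([-7.83725756e-04,  3.75369675e-04, -9.93795176e-04,  4.48219149e-04,
        1.07979538e-03,  4.34147332e-05]), 'joint_efforts': array([ 6.26371766e-04, -6.05248117e+01, -3.42061186e+01, -5.97500298e-05,
        9.34976677e-03, -5.75636093e-06]), 'position': array([0.21400555, 0.58672063, 0.24756314]), 'orientation': array([ 0.69680724, -0.12310352,  0.12293869, -0.69583854]), 'wrist_force': array([-0.15835913, -0.77244769, -0.3856562 ]), 'ft_torque': array([-0.01844487,  0.02588024, -0.01197268]), 'gripper_width': 0.0854693804578521}
scene [[541.567666572361, 0.0, 273.267096998495], [0.0, 541.567666572361, 206.9986337605266], [0.0, 0.0, 1.0]] [[-0.6284, -0.7779, 0.009, 0.3389], [-0.3224, 0.2499, -0.913, 0.2856], [0.708, -0.5766, -0.4078, 0.6058], [0.0, 0.0, 0.0, 1.0]]
top [[502.7990398386879, 0.0, 283.10222164674315], [0.0, 502.7990398386879, 208.85379304227163], [0.0, 0.0, 1.0]] [[-0.0211, -0.9995, -0.0215, 0.038], [-0.991, 0.0237, -0.1318, 0.5522], [0.1323, 0.0186, -0.991, 1.1912], [0.0, 0.0, 0.0, 1.0]]
wrist [[325.19226210127806, 0.0, 281.7539639334105], [0.0, 325.19226210127806, 214.69116043686105], [0.0, 0.0, 1.0]] [[0.3421, 0.9397, -0.001, -0.624], [0.8885, -0.3231, 0.3258, -0.0426], [0.3058, -0.1124, -0.9454, 0.3813], [0.0, 0.0, 0.0, 1.0]]
0.017
```

View pics/scene0.png

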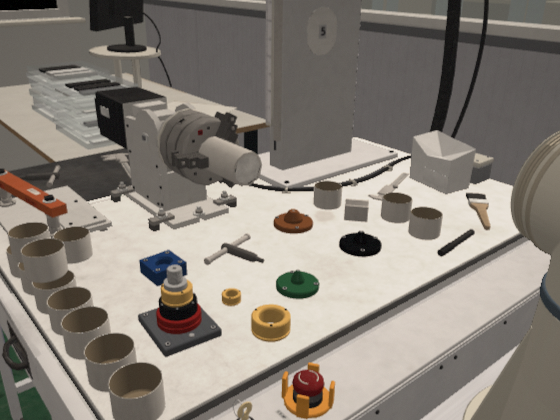

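View pics/top0.png

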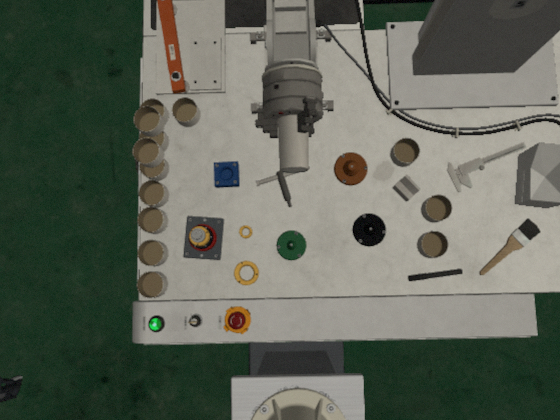

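View pics/wrist0.png

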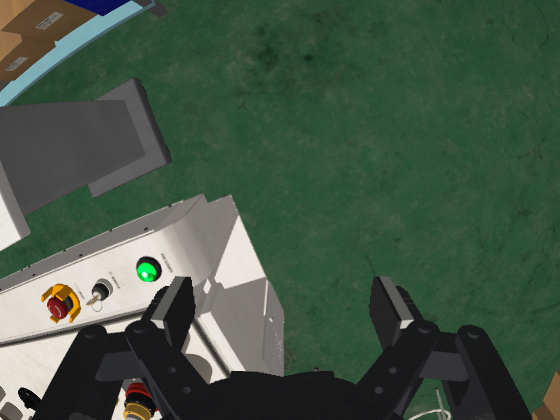

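The stack on the shoe is at scene (178,300) and top (201,238). The nests in the top view are blue (227,175), green (291,245), black (369,230) and brown (351,169). Two loose bronze rings, one smaller and one larger, are decoys. I'll enlarge crops for precise pixel positions.

```bash
python3 - <<'E'
import cv2,numpy as np
t=cv2.imread("pics/top0.png");s=cv2.imread("pics/scene0.png")
def crop(im,cs,h,k,fn):
    out=[]
    for (u,v) in cs:
        c=im[v-h:v+h,u-h:u+h];c=cv2.resize(c,None,fx=k,fy=k,interpolation=cv2.INTER_CUBIC)
        for i in range(0,2*h,10):
            cv2.putText(c,str(u-h+i),(i*k,8),0,.3,(0,0,255),1);cv2.putText(c,str(v-h+i),(0,i*k+4),0,.3,(0,0,255),1)
            c[::4,i*k]=(255,0,255);c[i*k,::4]=(255,0,255)
        out.append(c)
    cv2.imwrite(fn,np.vstack([np.hstack(out[:3]),np.hstack(out[3:]+[out[0]*0]*(6-len(out)))]))
crop(t,[(201,238),(227,175),(291,245),(369,230),(351,169)],25,5,"pics/tc.png")
crop(s,[(178,308),(163,266),(298,283),(360,243),(293,220)],45,3,"pics/sc.png")
E
```

```text
(no output)
```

View pics/tc.png

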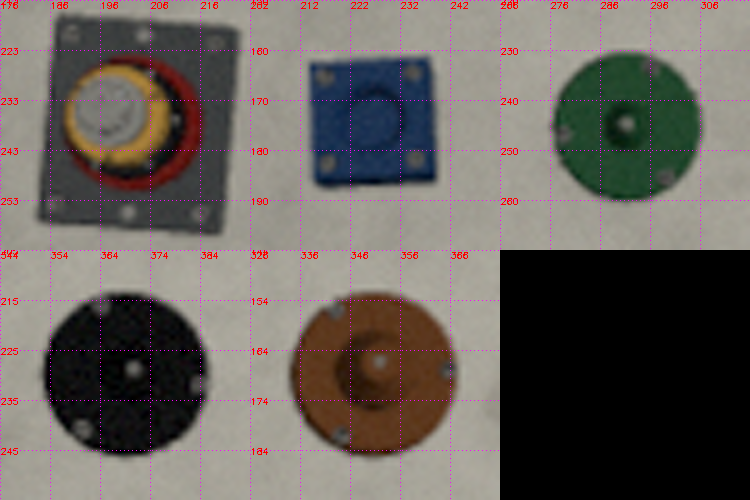

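View pics/sc.png

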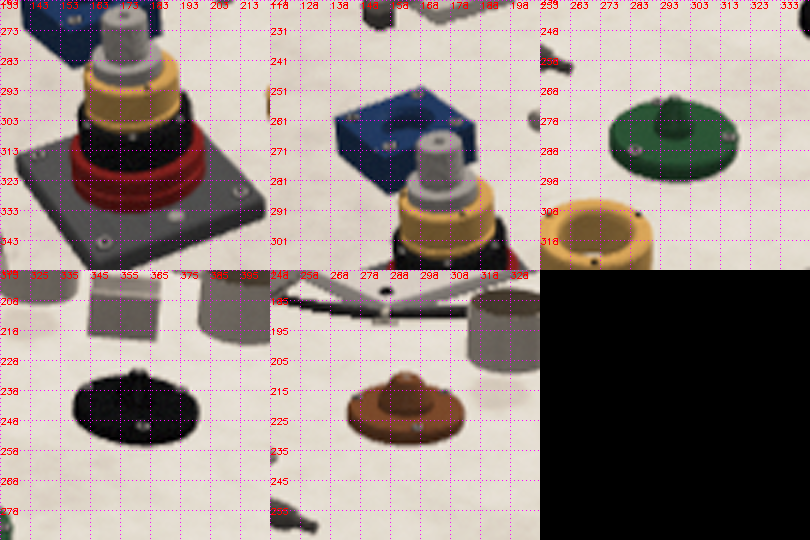

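```bash
cat > loc.py <<'E'
import cv2,numpy as np
from scipy.optimize import least_squares
from scipy.spatial import ConvexHull
D={n:dict(np.load(f"pics/{n}0.npz")) for n in["top","scene"]}
def proj(P,n):
    d=D[n];c=np.c_[P,np.ones(len(P))]@d["view"].T
    q=c[:,:3]@d["intrinsics"].T;return q[:,:2]/q[:,2:]
def ray(u,v,z,n):
    d=D[n];R=d["view"][:3,:3];t=d["view"][:3,3];o=-R.T@t
    r=R.T@np.linalg.inv(d["intrinsics"])@[u,v,1];return o+r*(z-o[2])/r[2]
a=np.linspace(0,2*np.pi,60,endpoint=False)
def circ(r,z):return np.c_[r*np.cos(a),r*np.sin(a),z+0*a]
def hullfit(mask,shape,z0,n):
    cs,_=cv2.findContours(mask,cv2.RETR_EXTERNAL,cv2.CHAIN_APPROX_NONE)
    c=max(cs,key=cv2.contourArea);H=cv2.convexHull(c)
    m=cv2.moments(H);t=np.array([m['m10']/m['m00'],m['m01']/m['m00']]);p0=ray(*t,z0,n)[:2]
    def f(p):
        q=proj(shape+[p[0],p[1],0],n).astype(np.float32);h=cv2.convexHull(q);mm=cv2.moments(h)
        return np.array([mm['m10']/mm['m00'],mm['m01']/mm['m00']])-t
    s=least_squares(f,p0,x_scale=.01,diff_step=1e-3);
    h=cv2.convexHull(proj(shape+[*s.x,0],n).astype(np.float32))
    return s.x,cv2.contourArea(H),cv2.contourArea(h),t
E
python3 - <<'E'
from loc import *
cfg={"green":(.037,{"top":(291,245),"scene":(298,284)},lambda h,s,v:(h>50)&(h<90)&(s>80)),
"black":(.041,{"top":(369,230),"scene":(360,244)},lambda h,s,v:(v<70)),
"brown":(.042,{"top":(351,169),"scene":(293,222)},lambda h,s,v:(h<15)&(s>90)),
"blue":(None,{"top":(227,175),"scene":(163,266)},lambda h,s,v:(h>95)&(h<130)&(s>90))}
for k,(r,ce,f) in cfg.items():
  for n,(u,v) in ce.items():
    hsv=cv2.cvtColor(D[n]["frame"],cv2.COLOR_RGB2HSV).astype(int)
    m=f(*hsv.transpose(2,0,1)).astype(np.uint8)
    w=np.zeros_like(m);w[v-28:v+28,u-28:u+28]=1;m*=w
    nl,lab,st,_=cv2.connectedComponentsWithStats(m);i=1+np.argmax(st[1:,4]);m=(lab==i).astype(np.uint8)
    if r is None:
        b=np.array([[x,y] for x in(-.03,.03) for y in(-.03,.03)]);sh=np.vstack([np.c_[b,0*b[:,0]],np.c_[b,0*b[:,0]+.026]])
    else:
        rt={"green":.0045,"black":.006,"brown":.011}[k]
        sh=np.vstack([circ(r,0),circ(r,.012),circ(rt,.034)])
    print(k,n,hullfit(m,sh,.01,n))
# top-view features
print("head",ray(198,235.5,.106,"top"))
E
```

```text
green top (array([0.46604071, 0.00867483]), 612.0, 708.342752881581, array([290.90359477, 245.00898693]))
green scene (array([0.46515161, 0.0077645 ]), 853.5, 1057.4274555630982, array([296.98828354, 284.41632494]))
black top (array([ 0.50011884, -0.18469438]), 788.5, 884.1301313983276, array([368.57958148, 229.57450856]))
black scene (array([ 0.49918702, -0.18597119]), 738.0, 894.5237403796054, array([359.88821138, 244.09936766]))
brown top (array([ 0.65590035, -0.14552692]), 789.5, 891.7776166528929, array([350.29681233, 168.40679755]))
brown scene (array([ 0.65506936, -0.14676647]), 650.5, 780.2706139211077, array([292.80425314, 221.78145017]))
blue top (array([0.64791798, 0.16768483]), 549.5, 637.2358489900362, array([226.01061571, 173.99878678]))
blue scene (array([0.64721661, 0.16579639]), 1040.5, 1169.6032603128115, array([162.68492712, 267.26013135]))
head [0.48663688 0.2209551  0.106     ]
```

```bash
python3 - <<'E'
from loc import *
c=np.array([[187.4,215.8],[223.8,219],[220,260],[183.6,257.2]])
P=np.array([ray(u,v,.014,"top") for u,v in c]);print(P,P.mean(0));print(np.linalg.norm(P-np.roll(P,1,0),axis=1))
print("head top",ray(197.9,235.5,.106,"top"),"scene",ray(174.5,268,.106,"scene"))
# circle edges: bronze top ring and red
for nm,f,z,r,r2 in [("bronze",lambda h,s,v:(h>14)&(h<28)&(s>100),(.054,.076),.023,0),("red",lambda h,s,v:((h<8)|(h>172))&(s>120),(.014,.034),.033,0)]:
  for n,(u,v) in {"top":(201,238),"scene":(178,300)}.items():
    hsv=cv2.cvtColor(D[n]["frame"],cv2.COLOR_RGB2HSV).astype(int)
    m=f(*hsv.transpose(2,0,1)).astype(np.uint8);w=0*m;w[v-40:v+40,u-35:u+35]=1;m*=w
    nl,lab,st,_=cv2.connectedComponentsWithStats(m);i=1+np.argmax(st[1:,4]);m=(lab==i).astype(np.uint8)
    print(nm,n,st[i],hullfit(m,np.vstack([circ(r,z[0]),circ(r,z[1])]),z[1],n))
E
```

```text
[[0.5441898  0.26504392 0.014     ]
 [0.5340181  0.17406098 0.014     ]
 [0.43266053 0.18399793 0.014     ]
 [0.44149762 0.27403597 0.014     ]] [0.48809151 0.2242847  0.014     ]
[0.10308512 0.09154977 0.1018435  0.09047068]
head top [0.48664213 0.22118557 0.106     ] scene [0.48824412 0.22497256 0.106     ]
bronze top [189 226  21  21 180] (array([0.48896757, 0.22578619]), 329.0, 328.4894302111352, array([199.13171226, 235.91337386]))
bronze scene [161 280  33  28 545] (array([0.48485577, 0.22602947]), 720.0, 840.2655042912811, array([176.77037037, 293.71944444]))
red top [189 224  28  27 166] (array([0.48798477, 0.22345519]), 516.0, 605.401302432525, array([203.17571059, 237.61337209]))
red scene [156 304  45  30 664] (array([0.48266084, 0.22724257]), 1055.0, 1423.6598756038584, array([178.47298578, 318.26413902]))
```

```bash
cat > h.py <<'E'
from workcell import bot,hand,kinematics,get_obs,vision,hand_in
import numpy as np,cv2
from scipy.spatial.transform import Rotation as Rn
def quat(th): # jaw axis (tool z) at angle th in the xy plane, tool y down
    z=np.array([np.cos(th),np.sin(th),0]);y=np.array([0,0,-1.]);x=np.cross(y,z)
    return Rn.from_matrix(np.c_[x,y,z]).as_quat()
def st(m=""):
    o=get_obs();print(m,round(o["time_s"],2),np.round(o["position"],4),"F",np.round(o["wrist_force"],1),"w",round(o["gripper_width"],4));return o
def snap(n,fn):
    r=vision.read_camera(n);cv2.imwrite(f"pics/{fn}.png",r["frame"][:,:,::-1]);np.savez(f"pics/{fn}.npz",**r);return r
E
python3 - <<'E'
from h import *
from loc import ray
o=get_obs();R=Rn.from_quat(o["orientation"]).as_matrix();print(np.round(R,3),np.degrees(np.arctan2(R[1,2],R[0,2])))
for th in(0,45,90,135,180,-45,-90,-135):
    for p in[(.487,.224),(.648,.167),(.466,.008),(.5,-.185),(.655,-.146)]:
        q=kinematics.solve_ik([*p,.2],quat(np.radians(th)));print(th,p,None if q is None else np.round(q,2))
print(ray(293,172,.168,"top"),ray(164,253,.05,"top"),ray(164,219,.05,"top"))
v=np.load("pics/wrist0.npz")["view"]; T=np.eye(4);T[:3,:3]=R;T[:3,3]=o["position"];print(np.round(v@T,4).tolist())
im=cv2.imread("pics/wrist0.png")[260:420,80:480];cv2.imwrite("pics/wc.png",cv2.resize(im,None,fx=2,fy=2))
E
```

```text
[[ 0.939 -0.     0.343]
 [-0.343 -0.001  0.939]
 [-0.    -1.    -0.001]] 69.95755690461118
0 (0.487, 0.224) [ 0.43  0.27  1.87 -0.    1.    0.43]
0 (0.648, 0.167) [ 0.25  0.47  1.58 -0.    1.1   0.25]
0 (0.466, 0.008) [ 0.01  0.16  2.01 -0.    0.97  0.01]
0 (0.5, -0.185) [-0.36  0.27  1.88 -0.    1.   -0.36]
0 (0.655, -0.146) [-0.22  0.47  1.57 -0.    1.1  -0.22]
45 (0.487, 0.224) [ 0.43  0.27  1.87  0.    1.   -0.36]
45 (0.648, 0.167) [ 0.25  0.47  1.58  0.    1.1  -0.54]
45 (0.466, 0.008) [ 0.01  0.16  2.01  0.    0.97 -0.77]
45 (0.5, -0.185) [-0.36  0.27  1.88  0.    1.   -1.14]
45 (0.655, -0.146) [-0.22  0.47  1.57  0.    1.1  -1.01]
90 (0.487, 0.224) [ 0.43  0.27  1.87 -0.    1.   -1.14]
90 (0.648, 0.167) [ 0.25  0.47  1.58 -0.    1.1  -1.32]
90 (0.466, 0.008) [ 0.01  0.16  2.01 -0.    0.97 -1.56]
90 (0.5, -0.185) [-0.36  0.27  1.88 -0.    1.   -1.93]
90 (0.655, -0.146) [-0.22  0.47  1.57 -0.    1.1  -1.79]
135 (0.487, 0.224) [ 0.43  0.27  1.87 -0.    1.   -1.93]
135 (0.648, 0.167) [ 0.25  0.47  1.58 -0.    1.1  -2.11]
135 (0.466, 0.008) [ 0.01  0.16  2.01 -0.    0.97 -2.34]
135
[... 767 characters left out ...]
0.466, 0.008) [ 0.01  0.16  2.01 -0.    0.97  1.58]
-90 (0.5, -0.185) [-0.36  0.27  1.88 -0.    1.    1.21]
-90 (0.655, -0.146) [-0.22  0.47  1.57 -0.    1.1   1.35]
-135 (0.487, 0.224) [ 0.43  0.27  1.87 -0.    1.    2.78]
-135 (0.648, 0.167) [ 0.25  0.47  1.58 -0.    1.1   2.61]
-135 (0.466, 0.008) [ 0.01  0.16  2.01 -0.    0.97  2.37]
-135 (0.5, -0.185) [-0.36  0.27  1.88 -0.    1.    2.  ]
-135 (0.655, -0.146) [-0.22  0.47  1.57 -0.    1.1   2.13]
[ 6.16656531e-01 -4.21492183e-04  1.68000000e-01] [0.45109621 0.31346757 0.05      ] [0.53326395 0.31431457 0.05      ]
[[-0.0007, -0.0001, 1.0, 0.0004], [0.9454, -0.3258, 0.0006, 0.0387], [0.3258, 0.9454, 0.0003, 0.1466], [0.0, 0.0, 0.0, 1.0]]
```

View pics/wc.png

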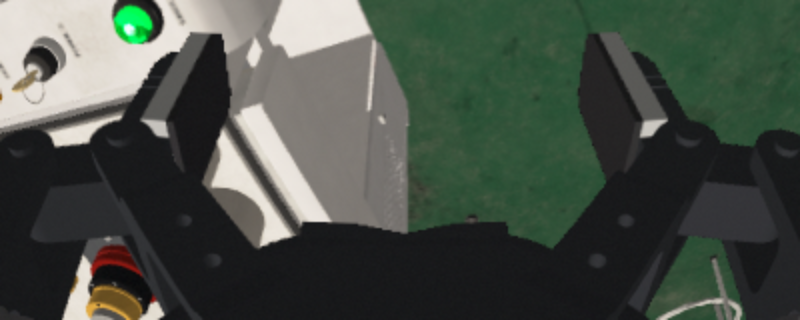

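```bash
python3 - <<'E'
from h import *
q=quat(np.pi/2)
bot.reach([.487,.2235,.20],q)
st();snap("wrist","w1");snap("top","t1")
st()
E
```

```text
1.82 [0.487  0.2242 0.2001] F [-0.5 -0.8  0.7] w 0.0856
 1.93 [0.4869 0.2243 0.2001] F [-0.1 -0.5 -0.5] w 0.0852
```

View pics/w1.png

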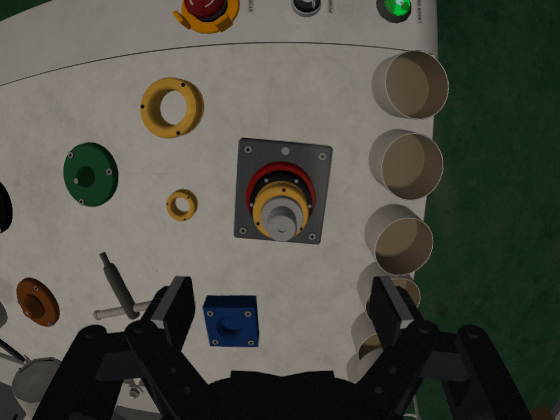

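The wrist fisheye shows the head top near (281,227), the blue socket near (231,323), the green pilot near (80,183) and the brown pilot near (37,300). I'll enlarge it and cross-check with ray intersections.

```bash
cat >> h.py <<'E'
def wray(u,v,z,r):
    K=r["intrinsics"];V=r["view"];d=np.array([u-K[0,2],v-K[1,2]]);rr=np.hypot(*d);t=rr/K[0,0]
    c=np.array([*(np.sin(t)*d/max(rr,1e-9)),np.cos(t)]);o=-V[:3,:3].T@V[:3,3];w=V[:3,:3].T@c
    return o+w*(z-o[2])/w[2]
def grid(fn,u0,v0,w,h,k,out):
    c=cv2.imread(f"pics/{fn}.png")[v0:v0+h,u0:u0+w];c=cv2.resize(c,None,fx=k,fy=k,interpolation=cv2.INTER_CUBIC)
    for i in range(0,w,10):
        c[::4,i*k]=(255,0,255);cv2.putText(c,str(u0+i),(i*k,8),0,.3,(0,0,255),1)
    for i in range(0,h,10):
        c[i*k,::4]=(255,0,255);cv2.putText(c,str(v0+i),(0,i*k+4),0,.3,(0,0,255),1)
    return c
E
python3 - <<'E'
from h import *
cv2.imwrite("pics/w1a.png",np.hstack([grid("w1",230,130,110,120,4,0),grid("w1",200,270,80,120,4,0)]))
E
```

```text
(no output)
```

View pics/w1a.png

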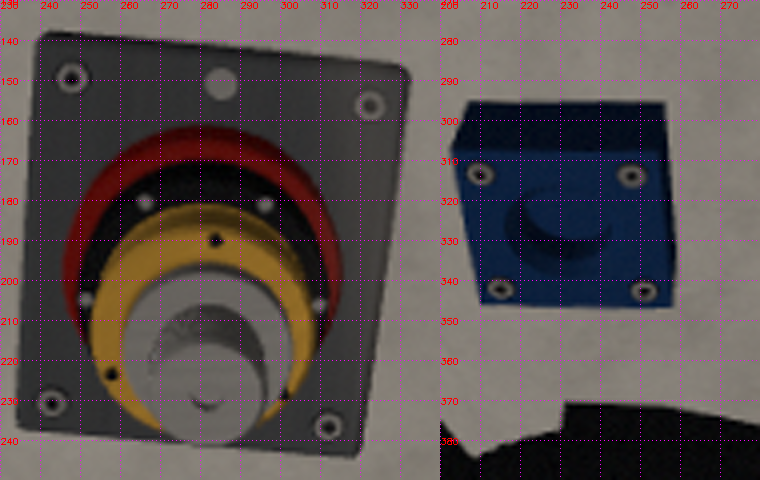

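```bash
python3 - <<'E'
from h import *
r=dict(np.load("pics/w1.npz"))
print("head",wray(282.5,228.5,.106,r),"flange y",wray(281.7,213,.084,r),"ring y",wray(280.7,207,.076,r),"buf y",wray(280.6,196,.034,r))
print("blue",np.mean([wray(u,v,.026,r) for u,v in [(210,313.5),(247.8,313.8),(251,343),(215,342.3)]],0))
P=[wray(230+u/4,130+v/4,.014,r) for u,v in[(71,78),(370,105),(328,427),(51,404)]];print("shoe",np.mean(P,0))
cv2.imwrite("pics/w1b.png",np.hstack([grid("w1",50,130,90,90,4,0),grid("w1",5,260,70,90,4,0)]))
E
```

```text
head [0.48905256 0.22460625 0.106     ] flange y [0.4846114  0.22402261 0.084     ] ring y [0.48220995 0.22321385 0.076     ] buf y [0.48481973 0.22300199 0.034     ]
blue [0.64817585 0.16425609 0.026     ]
shoe [0.48909406 0.22353758 0.014     ]
```

View pics/w1b.png

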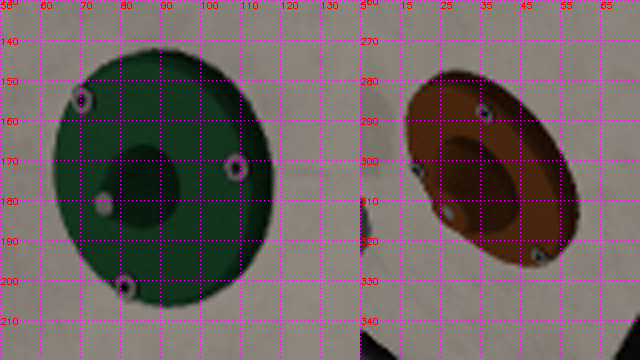

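```bash
python3 - <<'E'
from h import *
r=dict(np.load("pics/w1.npz"))
print("green",np.mean([wray(u,v,.012,r) for u,v in[(70.3,155),(109,171.8),(81,201.7)]],0),"brown",np.mean([wray(u,v,.012,r) for u,v in[(36,288),(19.5,302),(49.5,324)]],0))
bot.servo_line([.4885,.2238,.1035],velocity=.12); st("down")
hand.move_gripper(.012,50); st("grip")
bot.servo_line([.4885,.2238,.19],velocity=.12); st("up"); snap("wrist","w2")
E
```

```text
green [0.46564689 0.00479728 0.012     ] brown [ 0.65571115 -0.14939393  0.012     ]
down 2.88 [0.4889 0.224  0.1041] F [-0.3  0.4  0.1] w 0.0854
grip 3.5 [0.4887 0.224  0.104 ] F [-1.1 -0.   5.9] w 0.0199
up 4.38 [0.488  0.2236 0.1893] F [-0.7  0.3 -0.1] w 0.0201
```

View pics/w2.png

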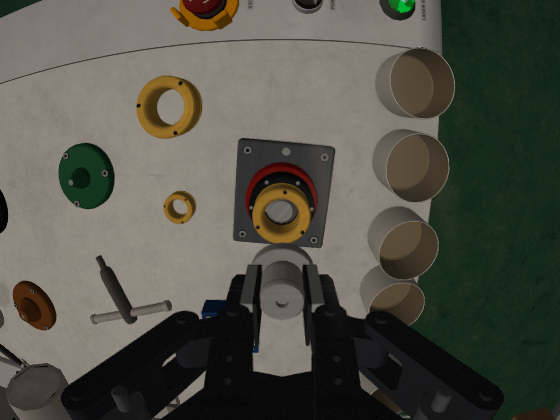

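```bash
python3 - <<'E'
from h import *
q=quat(np.pi/2)
bot.reach([.648,.166,.13],q); st("above"); snap("scene","s3")
bot.servo_line([.648,.166,.0555],velocity=.08); st("down")
bot.servo_line([.648,.166,.0545],velocity=.03); st("down2");snap("scene","s4")
E
python3 -c "
from h import *
cv2.imwrite('pics/s4a.png',np.hstack([grid('s3',120,210,90,90,4,0),grid('s4',120,210,90,90,4,0)]))"
```

```text
above 5.17 [0.647  0.1659 0.1293] F [ 0.4  0.2 -0.6] w 0.0201
down 6.31 [0.6485 0.1661 0.056 ] F [-0.7 -0.3 -1. ] w 0.0199
down2 6.56 [0.6482 0.166  0.0548] F [ 0.1  0.2 -0.9] w 0.0202
```

View pics/s4a.png

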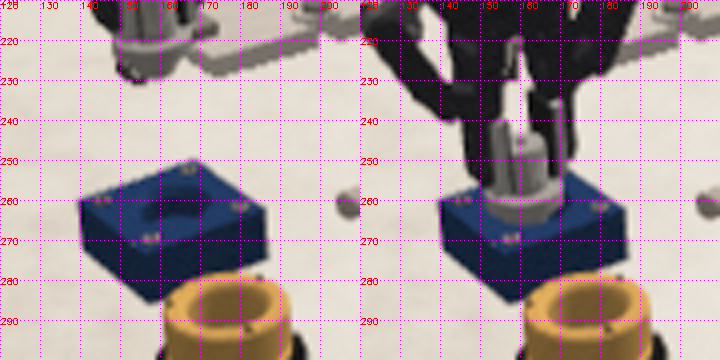

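```bash
python3 - <<'E'
from h import *
q=quat(np.pi/2)
bot.servo_line([.648,.166,.0541],velocity=.03); st("d")
hand.move_gripper(.06); st("open")
bot.servo_line([.648,.166,.16],velocity=.2); snap("wrist","w5e")
hand.move_gripper(.085)
for n,p in dict(br=(.6,-.1455,.26),bk=(.4997,-.1853,.2),gr=(.4655,.0082,.2)).items():
    if n=="br": bot.reach([.5,0,.28],q)
    bot.reach(p,q); bot.dwell(.15); st(n); snap("wrist","w5"+n)
bot.reach([.4875,.2238,.2],q);bot.dwell(.15);st();snap("wrist","w5st")
E
python3 -c "
from h import *
cv2.imwrite('pics/w5.png',np.vstack([np.hstack([cv2.resize(cv2.imread('pics/w5'+n+'.png'),(400,300)) for n in p]) for p in (('e','br'),('bk','st'))]))"
```

```text
d 6.86 [0.648  0.166  0.0541] F [-0.1  1.4 -0.4] w 0.0201
open 7.33 [0.648  0.166  0.0541] F [-0.1  0.1  0.7] w 0.0601
br 10.32 [ 0.5998 -0.1442  0.2601] F [ 0.3 -0.1  0.7] w 0.085
bk 11.07 [ 0.5011 -0.1852  0.201 ] F [ 0.8  0.2 -0. ] w 0.0851
gr 12.08 [0.4661 0.0071 0.2   ] F [-0.4 -0.5  0.3] w 0.085
 13.16 [0.4877 0.2222 0.2   ] F [-1.2  0.5 -0.4] w 0.0852
```

View pics/w5.png

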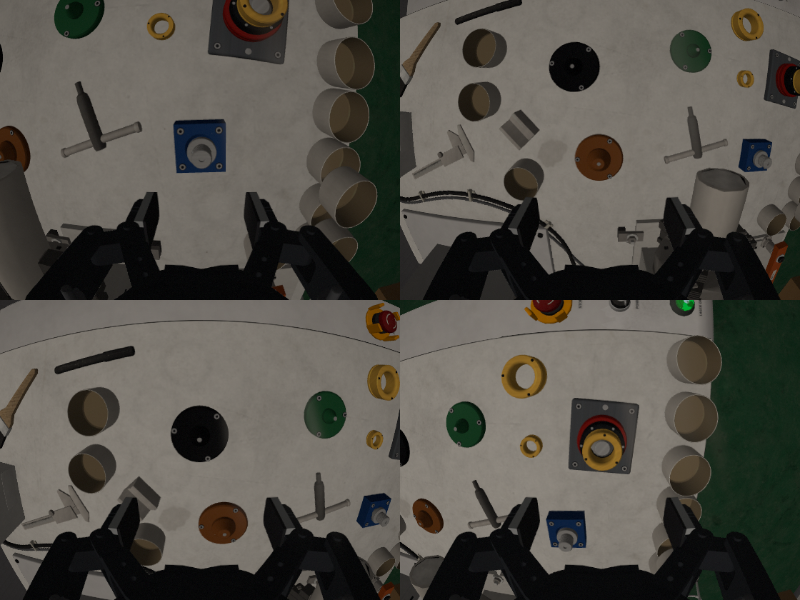

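The ejector stands upright in the blue socket. Next, enlarged crops of the nests and the ring.

```bash
python3 - <<'E'
from h import *
cv2.imwrite('pics/w6.png',np.vstack([np.hstack([grid('w5gr',235,135,95,90,4,0),grid('w5bk',232,135,95,90,4,0)]),np.hstack([grid('w5br',235,175,95,90,3,0),np.zeros((270,0,3),np.uint8),grid('w5st',235,145,95,100,3,0)[:270]]+[np.zeros((270,190,3),np.uint8)])]))
E
```

```text
(no output)
```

View pics/w6.png

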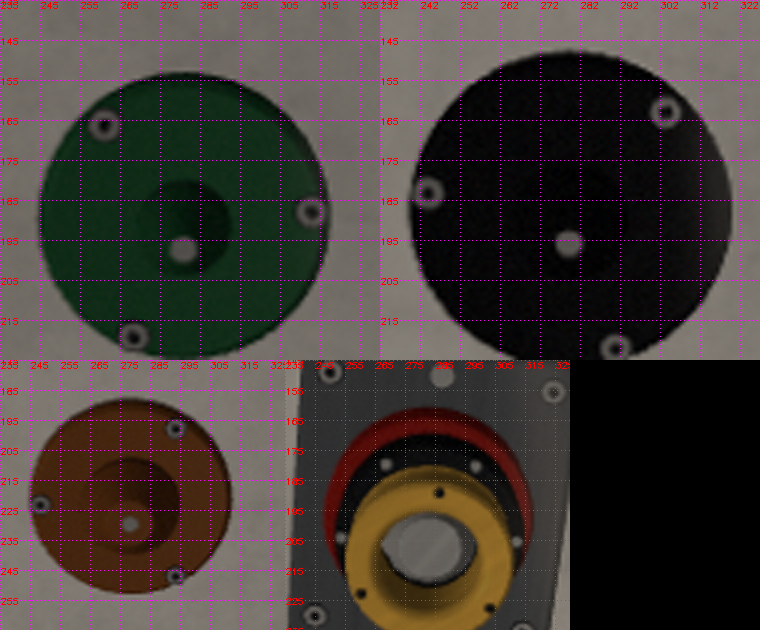

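```bash
python3 - <<'E'
from h import *
def m(fn,ps,z): r=dict(np.load(f"pics/{fn}.npz"));return np.round(np.mean([wray(u,v,z,r) for u,v in ps],0),4)
print("g",m("w5gr",[(261,166.5),(312.75,188),(268.5,219.5)],.012),m("w5gr",[(280.75,197.5)],.034))
print("k",m("w5bk",[(244,183.25),(303.25,163.25),(290.75,222.25)],.012),m("w5bk",[(279.25,196)],.034))
print("br",m("w5br",[(248.3,223.3),(293.3,198),(293.3,247)],.012),m("w5br",[(278.3,229.7)],.034))
print("ring",m("w5st",[(286.3,189.3),(260.3,223),(303.3,227.7)],.076))
E
```

```text
g [0.4657 0.0059 0.012 ] [0.4654 0.0059 0.034 ]
k [ 0.4996 -0.1879  0.012 ] [ 0.4996 -0.1878  0.034 ]
br [ 0.6554 -0.1484  0.012 ] [ 0.6552 -0.1482  0.034 ]
ring [0.4885 0.2233 0.076 ]
```

```bash
python3 -c "
from h import *
cv2.imwrite('pics/w7.png',grid('w5e',235,155,100,100,5,0))"
```

```text
(no output)
```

View pics/w7.png

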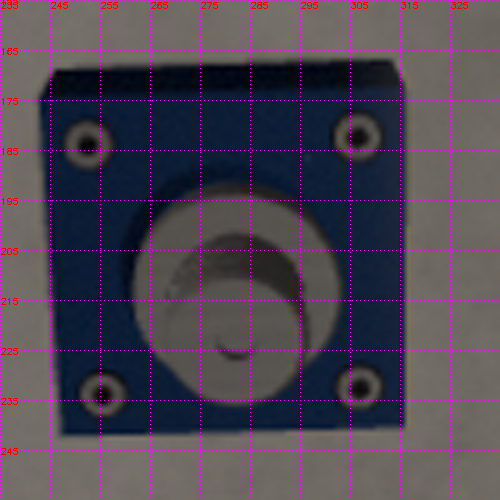

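```bash
python3 - <<'E'
from h import *
r=dict(np.load("pics/w5e.npz"))
print(wray(282.2,223.2,.056,r), np.mean([wray(235+u/5,155+v/5,.026,r) for u,v in[(88,146),(357,137),(103,394),(359,388)]],0))
E
```

```text
[0.64857992 0.16599317 0.056     ] [0.64694585 0.16446107 0.026     ]
```

```bash
python3 - <<'E'
from h import *
q=quat(np.pi/2)
bot.servo_line([.4885,.2233,.0705],q,velocity=.12); st("down")
hand.move_gripper(.035,60); o=st("grip"); snap("scene","s8a")
bot.servo_line([.4885,.2233,.15],velocity=.12); st("up"); snap("scene","s8");snap("wrist","w8")
E
python3 -c "
from h import *
cv2.imwrite('pics/s8z.png',np.hstack([grid('s8',120,215,120,120,3,0),grid('w8',220,150,120,180,3,0)[:360]]))"
```

```text
down 14.44 [0.489  0.2235 0.0711] F [-0.1  0.2 -0.5] w 0.0849
grip 14.92 [0.4888 0.2233 0.0714] F [-2.1 -2.  10.1] w 0.0444
up 15.78 [0.488  0.2231 0.1494] F [ 0.5 -0.3 -2. ] w 0.0443
```

View pics/s8z.png

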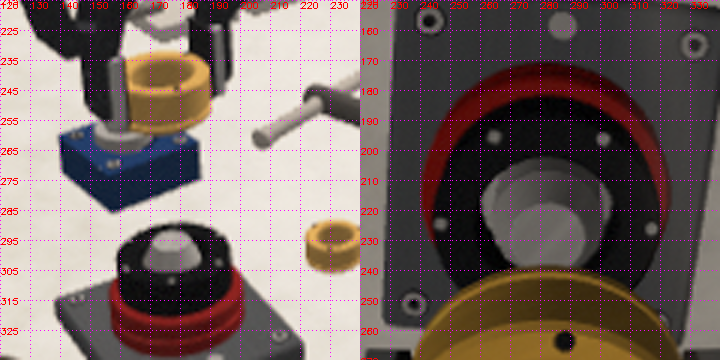

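```bash
python3 - <<'E'
from h import *
q=quat(np.pi/2)
x,y=.4657,.0062
bot.reach([x,y,.11],q); st("above")
bot.servo_line([x,y,.0315],velocity=.08); st("down")
bot.servo_line([x,y,.0298],velocity=.02); st("down2"); snap("scene","s9")
E
python3 -c "
from h import *
cv2.imwrite('pics/s9z.png',grid('s9',250,225,100,80,6,0))"
```

```text
above 16.77 [0.4664 0.0067 0.1102] F [ 0.6 -0.1 -1.4] w 0.0444
down 17.91 [0.466  0.0062 0.0319] F [-0.8 -0.1 -1.3] w 0.0444
down2 18.16 [0.4659 0.0062 0.03  ] F [ 0.5  0.9 -1.4] w 0.0442
```

View pics/s9z.png

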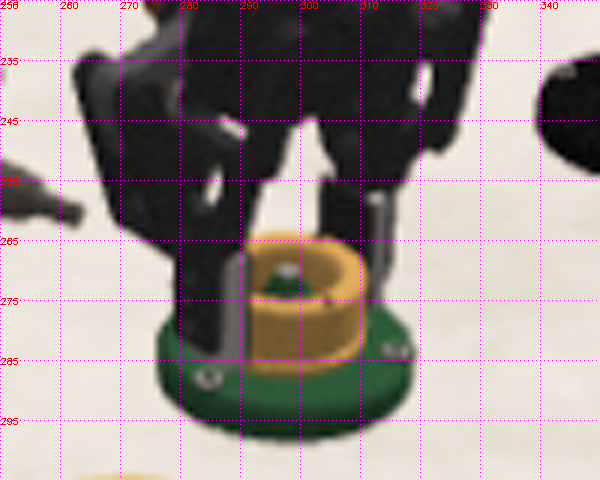

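```bash
python3 - <<'E'
from h import *
q=quat(np.pi/2)
x,y=.4657,.0062
bot.servo_line([x,y,.0290],velocity=.02); st("d")
hand.move_gripper(.07); st("open")
bot.servo_line([x,y,.16],velocity=.2); bot.dwell(.1);snap("wrist","w10g");snap("scene","s10")
hand.move_gripper(.085)
bot.reach([.4885,.2233,.16],q);bot.dwell(.15);st();snap("wrist","w10st")
E
python3 -c "
from h import *
cv2.imwrite('pics/w10.png',np.vstack([np.hstack([grid('w10g',230,160,100,100,4,0)[:320],grid('s10',250,240,90,80,4,0)]),np.hstack([grid('w10st',225,130,110,130,3,0)]+[np.zeros((390,430,3),np.uint8)])]))"
```

```text
d 18.46 [0.4659 0.0062 0.0295] F [-1.7 -0.1  6.7] w 0.0443
open 18.83 [0.4657 0.0062 0.029 ] F [ 0.2  0.5 -0.2] w 0.0699
 21.17 [0.4886 0.2218 0.16  ] F [-0.4 -0.2  0.4] w 0.0848
```

View pics/w10.png

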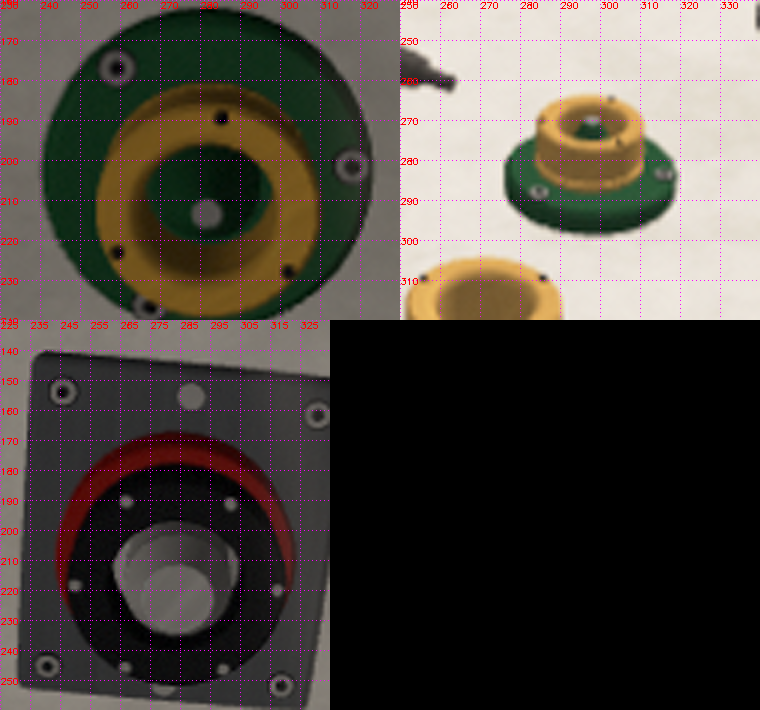

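```bash
python3 - <<'E'
from h import *
q=quat(np.pi/2)
r=dict(np.load("pics/w10st.npz"))
c=np.mean([wray(225+u/3,130+(v-320)/3,.054,r) for u,v in[(126,501),(231,504),(277,590),(224,669),(125,667),(75,585)]],0);print(c)
x,y=c[:2]; assert abs(x-.4885)<.003 and abs(y-.2233)<.003
bot.servo_line([x,y,.0492],q,velocity=.12); st("down")
hand.move_gripper(.045,70); st("grip")
bot.servo_line([x,y,.053],velocity=.03); st("up1"); snap("scene","s11a")
bot.servo_line([x,y,.15],velocity=.12); st("up"); snap("scene","s11");snap("wrist","w11")
E
python3 -c "
from h import *
cv2.imwrite('pics/s11z.png',np.hstack([grid('s11',120,215,120,120,3,0),grid('s11a',120,240,120,120,3,0)]))"
```

```text
[0.48774348 0.22311889 0.054     ]
down 22.29 [0.4882 0.2233 0.0498] F [0.1 0.3 0.8] w 0.0849
grip 22.71 [0.4881 0.2232 0.0503] F [-1.7 -1.3 10.7] w 0.053
up1 22.98 [0.4878 0.2232 0.0532] F [-0.   0.6 -2.3] w 0.0526
up 23.99 [0.4872 0.2229 0.1493] F [ 0.5  0.6 -2.6] w 0.0531
```

View pics/s11z.png

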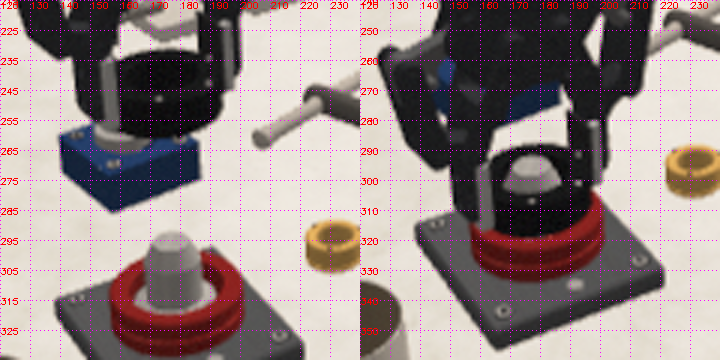

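```bash
python3 - <<'E'
from h import *
q=quat(np.pi/2)
x,y=.4997,-.1875
bot.reach([.45,0.02,.19],q)
bot.reach([x,y,.11],q); bot.dwell(.1); st("above")
bot.servo_line([x,y,.0305],velocity=.08); st("down")
bot.servo_line([x,y,.0286],velocity=.02); st("down2"); snap("scene","s12")
bot.servo_line([x,y,.0278],velocity=.02); st("d3")
E
python3 -c "
from h import *
cv2.imwrite('pics/s12z.png',grid('s12',310,190,100,80,6,0))"
```

```text
above 25.95 [ 0.5001 -0.186   0.1106] F [-0.4  0.6 -2.4] w 0.0532
down 27.09 [ 0.5001 -0.1876  0.0309] F [ 0.1 -1.2 -2.6] w 0.053
down2 27.34 [ 0.4998 -0.1875  0.0288] F [ 0.2 -0.1 -1.6] w 0.0529
d3 27.64 [ 0.4999 -0.1875  0.0283] F [-2.   0.2  5.5] w 0.0529
```

View pics/s12z.png

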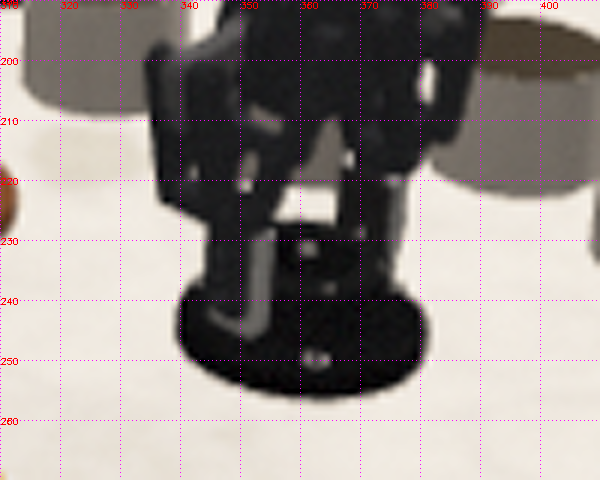

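Contact comes at the expected height of 28 mm. Release, then the buffer ring.

```bash
python3 - <<'E'
from h import *
q=quat(np.pi/2)
x,y=.4997,-.1875
hand.move_gripper(.078); st("open")
bot.servo_line([x,y,.16],velocity=.2); bot.dwell(.1);snap("wrist","w13k")
hand.move_gripper(.085)
bot.reach([.45,0.02,.19],q)
bot.reach([.4885,.2233,.14],q);bot.dwell(.2);st();snap("wrist","w13st")
E
python3 -c "
from h import *
cv2.imwrite('pics/w13.png',np.hstack([grid('w13k',225,150,110,110,3,0),grid('w13st',220,130,120,140,3,0)[:330]]))"
```

```text
open 28.01 [ 0.4997 -0.1875  0.0278] F [-0.7  0.2  0.3] w 0.0779
 31.13 [0.4889 0.2219 0.1405] F [ 1.1 -0.1  0.6] w 0.0849
```

View pics/w13.png

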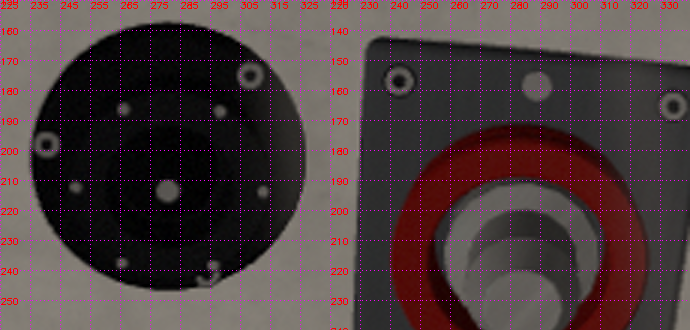

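```bash
python3 - <<'E'
from h import *
q=quat(np.pi/2)
r=dict(np.load("pics/w13st.npz"))
im=r["frame"];hsv=cv2.cvtColor(im,cv2.COLOR_RGB2HSV);h,s,v=[hsv[...,i].astype(int) for i in range(3)]
m=(((h<8)|(h>172))&(s>150)&(v>25)).astype(np.uint8);m[:160]=0;m[275:]=0;m[:,:230]=0;m[:,340:]=0
ys,xs=np.nonzero(m);print(xs.min(),xs.max(),ys.min(),ys.max(),wray((xs.min()+xs.max())/2,216,.034,r))
x,y=.4879,.2233
bot.servo_line([x,y,.029],q,velocity=.12); st("down");snap("scene","s14a")
E
python3 -c "
from h import *
cv2.imwrite('pics/s14z.png',grid('s14a',120,240,120,120,5,0))"
```

```text
240 324 172 256 [0.48568943 0.22194577 0.034     ]
down 32.26 [0.4884 0.2235 0.0295] F [0.3 0.  0.3] w 0.085
```

View pics/s14z.png

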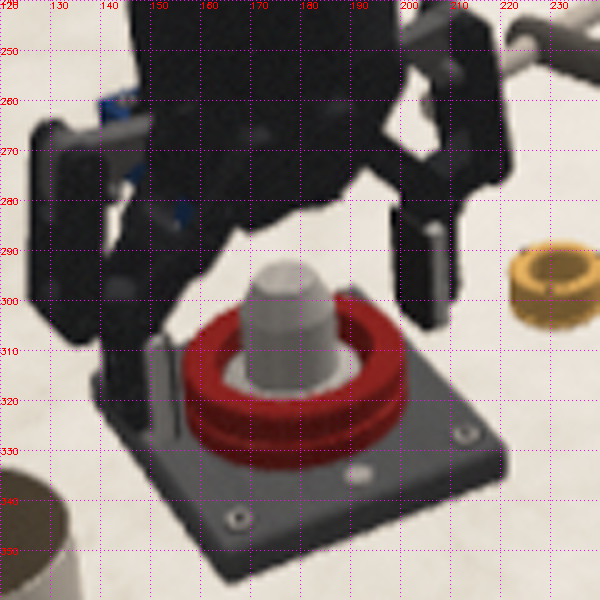

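```bash
python3 - <<'E'
from h import *
x,y=.4879,.2225
bot.servo_line([x,y,.0262],velocity=.03); st("down")
hand.move_gripper(.055,50); st("grip")
bot.servo_line([x,y,.031],velocity=.03); st("up1"); snap("scene","s15a")
bot.servo_line([x,y,.14],velocity=.12); st("up"); snap("scene","s15");snap("wrist","w15")
E
python3 -c "
from h import *
cv2.imwrite('pics/s15z.png',np.hstack([grid('s15',120,215,120,120,3,0),grid('s15a',120,240,120,120,3,0)]))"
```

```text
down 32.56 [0.488  0.2225 0.0264] F [0.4 0.7 0.3] w 0.0852
grip 32.91 [0.488  0.2226 0.0269] F [-2.7 -1.2  9.5] w 0.0639
up1 33.22 [0.488  0.2226 0.0312] F [ 1.1  0.1 -0.5] w 0.0641
up 34.33 [0.4874 0.2223 0.1393] F [-0.2  0.1 -0.9] w 0.0643
```

View pics/s15z.png

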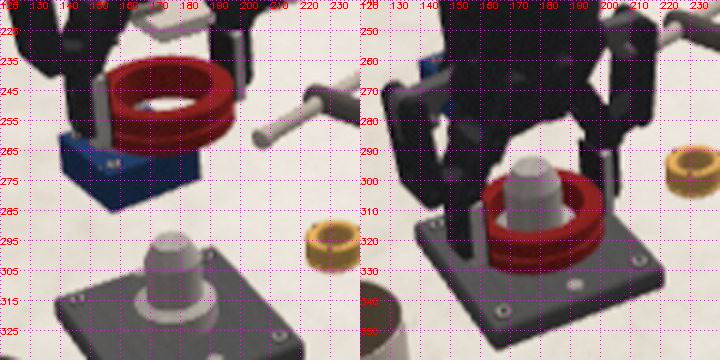

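View pics/w15.png

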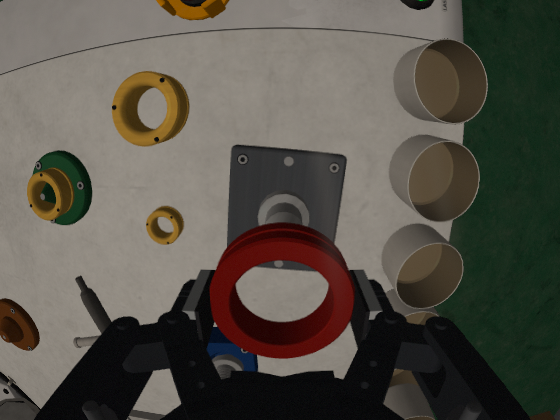

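```bash
python3 - <<'E'
from h import *
r=dict(np.load("pics/w15.npz"))
for v in(295,297,299):print(wray(282.5,v,.1467,r))
hsv=cv2.cvtColor(r["frame"],cv2.COLOR_RGB2HSV);h,s,v=[hsv[...,i].astype(int) for i in range(3)]
m=(((h<8)|(h>172))&(s>120)&(v>25)).astype(np.uint8);m[:215]=0
ys,xs=np.nonzero(m);print(xs.min(),xs.max(),ys.min(),ys.max())
# bottom edge row = near edge (x far) of top rim
print(wray(282,ys.max(),.1467,r),wray(xs.min(),300,.1467,r),wray(xs.max(),300,.1467,r))
for th in(90,60,45):print(th,kinematics.solve_ik([.6553,-.148,.0246],quat(np.radians(th))))
E
```

```text
[0.48037062 0.22242401 0.1467    ]
[0.48141411 0.22242584 0.1467    ]
[0.48246611 0.22242769 0.1467    ]
19 354 223 357
[0.51767635 0.22224808 0.1467    ] [0.49690912 0.06773665 0.1467    ] [0.48370982 0.25411363 0.1467    ]
90 [-2.24356848e-01  6.79589723e-01  1.65957889e+00 -4.44089210e-16
  8.02424041e-01 -1.79515317e+00]
60 [-2.24356848e-01  6.79589723e-01  1.65957889e+00 -4.44089210e-16
  8.02424041e-01 -1.27155440e+00]
45 [-2.24356848e-01  6.79589723e-01  1.65957889e+00 -4.44089210e-16
  8.02424041e-01 -1.00975501e+00]
```

```bash
python3 - <<'E'
from h import *
q=quat(np.pi/3)
x,y=.6572,-.1491
bot.reach([.45,0.02,.22],q)
bot.reach([.57,-.19,.2],q)
bot.reach([x,y,.10],q); bot.dwell(.15); st("above"); snap("scene","s16b"); snap("wrist","w16")
bot.servo_line([x,y,.045],velocity=.08); st("mid")
bot.servo_line([x,y,.0275],velocity=.04); st("down"); snap("scene","s16")
bot.servo_line([x,y,.0252],velocity=.02); st("down2")
E
python3 -c "
from h import *
cv2.imwrite('pics/s16z.png',np.hstack([grid('s16b',240,160,100,80,4,0),grid('s16',240,160,100,80,4,0)]))"
```

```text
above 37.03 [ 0.6572 -0.1497  0.1022] F [ 0.1 -0.2  0. ] w 0.0642
mid 37.97 [ 0.6575 -0.1491  0.0451] F [ 0.2 -0.6 -0.9] w 0.0638
down 38.55 [ 0.6571 -0.1491  0.0273] F [ 0.2  0.1 -0.7] w 0.0636
down2 38.87 [ 0.6571 -0.1491  0.0252] F [-0.5  0.1 -0.5] w 0.0641
```

View pics/s16z.png

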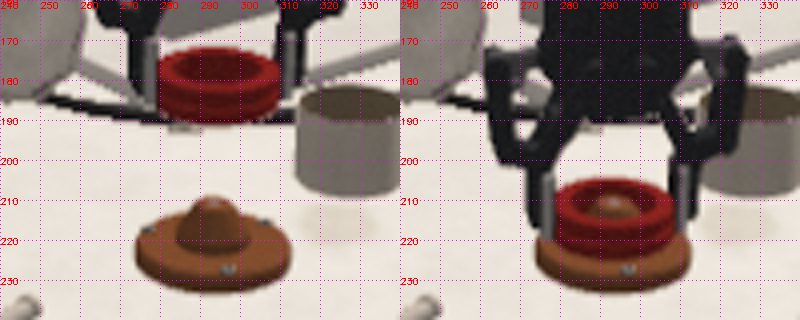

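```bash
python3 - <<'E'
from h import *
q=quat(np.pi/3)
x,y=.6572,-.1491
bot.servo_line([x,y,.0245],velocity=.02); st("d")
bot.servo_line([x,y,.0240],velocity=.02); o=st("d")
hand.move_gripper(.085); st("open")
bot.servo_line([x,y,.12],velocity=.15); bot.dwell(.1);snap("wrist","w17");st()
bot.reach([.55,-.19,.25],q); bot.reach([.3,-.1,.4],q); bot.dwell(.2);snap("scene","s17");snap("top","t17");st()
E
python3 -c "
from h import *
cv2.imwrite('pics/w17z.png',np.hstack([grid('w17',200,150,160,130,3,0)]))
cv2.imwrite('pics/s17z.png',grid('s17',125,190,270,160,2,0)); cv2.imwrite('pics/s17y.png',np.hstack([grid('s17',250,190,70,60,5,0),grid('s17',330,210,70,60,5,0)]))"
```

```text
d 39.12 [ 0.6573 -0.1491  0.025 ] F [-1.8 -0.1  4.9] w 0.0642
d 39.37 [ 0.6573 -0.1491  0.025 ] F [-4.   0.8 10.3] w 0.0638
open 39.72 [ 0.6572 -0.1491  0.0238] F [-0.3  0.  -0.6] w 0.0853
 40.66 [ 0.6564 -0.1489  0.1186] F [-0.5  0.2  0.3] w 0.0848
 42.85 [ 0.3003 -0.1001  0.3996] F [-0.2 -0.3  1.1] w 0.0853
```

View pics/w17z.png

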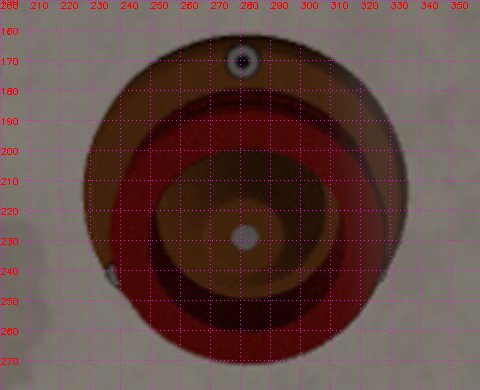

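View pics/s17z.png

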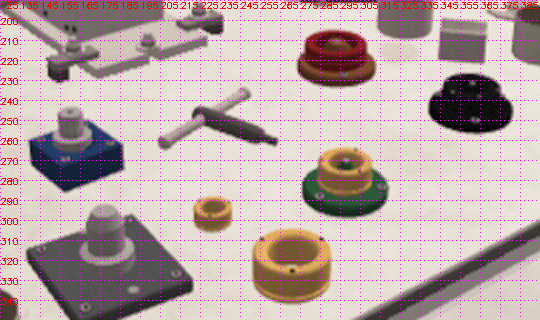

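View pics/s17y.png

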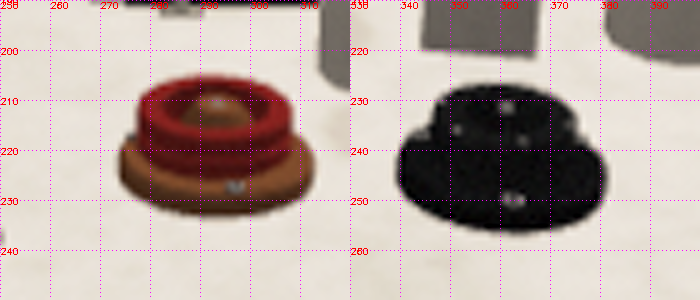

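All four parts are flat and upright in their nests, so I'm handing in.

```bash
python3 -c "
from h import *
hand_in(); st()"
```

```text
the job is handed in; nothing more can be done
the job is handed in; nothing more can be done
```

The die is stripped: the ejector, draw ring, blank holder and buffer ring each stand upright in their own nests. I took them off the shoe in stack order, let go of everything, and handed in at about 43 s of the 102 s allowed, with the arm clear of the work.

- **Seating:** The three rings were lowered until I felt contact of about 5–10 N, and each stopped within about 1 mm of the expected home height. The ejector showed no contact force before release, so it may have dropped a fraction of a millimetre into its socket. The last pictures show all four upright and flat, and the loose bronze decoy rings were left alone.
- **Forces:** The highest force in my readings was about 11 N, while closing the gripper on the rings. I only read force between moves, so this is not a continuous record.
- **Disagreements:** The top and scene cameras put the nests 2–3 mm further in y than the wrist camera. The wrist camera located the placed ejector exactly where I had set it, so I used it for the three rings. The ejector had been placed on the earlier estimate and sits about 1.5 mm off its socket's centre, inside the clearance. The buffer ring sat about 2 mm off-centre in the jaws, and I corrected for that when placing it.

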